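# Set the batch number and print a label

### The job

Roll the three thumbwheels of the blue label numbering unit until they read 4 7 2 from left to right, each digit facing squarely up in line with the red marks. Only then press the green button fully down to print a label, and let it come back up, leaving the number set. Leave the parcel, the tape and the label roll where they are.

Things in the scene. Friction and masses are not known exactly. Their poses are not given: they have to be found in the camera images.
- numbering_unit: Blue fixed bench-top numbering unit, 150 mm deep (x), 230 mm wide (y -122 to +108), 64 mm high; three white thumbwheels (all alike) stand half out of its top, a green button at its right end. Origin: underside; x away from its front, y left, z up. Blue cheeks (9 mm thick, radius 40 about the axle) at y +94.5 and -44.5 bear red marks: the digit facing straight up between them is set.
- wheel_left (a joint): Angle in rad of the left (+y) wheel; its axle is level, along the unit's y. Value / 0.6283 (modulo 10) is the digit straight up: 4 is up at 2.513 (or full turns from it). The value grows when the top of the wheel rolls toward the unit's front (-x). Turns endlessly both ways, no clicks, stays where left: friction of about 0.10 N m (2 N at the rim).
- hub_left (a point): Centre of the left (+y) wheel on its axle, 65 mm above the work surface, y = 69 mm of the unit. White ten-sided drum 26 mm wide along the axle, its faces 45.5 mm from the axle (solid to 46 mm), black digits 0 to 9 read upright from the front; the next higher digit lies on the far (+x) side of each.
- face_left (a point): Centre of the face with digit 4 on the left (+y) wheel, 45.5 mm from the axle; its z axis points straight out of the face, and straight up when the digit is set.
- wheel_mid (a joint): Angle in rad of the middle wheel; its axle is level, along the unit's y. Value / 0.6283 (modulo 10) is the digit straight up: 7 is up at 4.398 (or full turns from it). It grows when its top rolls toward the unit's front (-x). Turns endlessly both ways, no clicks, stays where left: friction of about 0.10 N m (2 N at the rim).
- hub_mid (a point): Centre of the middle wheel on its axle, 65 mm above the work surface, y = 25 mm of the unit. Between neighbouring faces stands a grey cross rib 6 mm thick with rounded crest, 56 mm from the axle (10 ribs, 36 degrees apart, midway between digits: 18 degrees either side of vertical when a digit is straight up). A shut fingertip pushing a rib sideways near the top rolls the wheel.
- face_mid (a point): Centre of the face with digit 7 on the middle wheel, 45.5 mm from the axle; its z axis points straight out of the face, and straight up when the digit is set.
- wheel_right (a joint): Angle in rad of the right (-y) wheel; its axle is level, along the unit's y. Value / 0.6283 (modulo 10) is the digit straight up: 2 is up at 1.257 (or full turns from it). It grows when its top rolls toward the unit's front (-x). Turns endlessly both ways, no clicks, stays where left: friction of about 0.10 N m (2 N at the rim).
- hub_right (a point): Centre of the right (-y) wheel on its axle, 65 mm above the work surface, y = -19 mm of the unit. Wheel pitch 44 mm, so 18 mm gaps, in them only the 24 mm thick axle.
- face_right (a point): Centre of the face with digit 2 on the right (-y) wheel, 45.5 mm from the axle; its z axis points straight out of the face, and straight up when the digit is set.
- print_button (a joint): Travel of the round green spring push button, 40 mm across, in m: 0 up, 0.008 fully down; it presses straight down, springs back when let go, and takes about 4 N to push fully down.
- print_button_top (a point): Centre of the top of the green button's cap, at y = -88 mm of the unit (69 mm from the right wheel's centre).
- parcel: Bystander: small loose brown kraft parcel, 89 x 114 x 61 mm; origin at the centre of its underside, z up.
- tape: Bystander: loose roll of brown parcel tape lying flat, 96 mm across, 48 mm high; origin at the centre of its underside.
- labels: Bystander: loose white roll of labels standing on its end, 66 mm across, 40 mm high; origin at the centre of its underside.

How it is judged:
By the outcome, as a careful person would: the job done as asked, in the order asked, and still so for the second after the job is handed in, with the robot touching nothing.
It also fails if it takes over 58 s, if anything falls off the work surface, if the arm or the gripper's body presses on something with over 40 N, if the wrist force passes 120 N, or if a joint passes its speed limit or range.

### The arm

A 6-joint arm with a two-finger parallel gripper is mounted at the origin on a cart in front of the work surface, level with it; the furniture and walls round the work are solid. World frame = base frame: x ahead of the robot, y to its left, z up, the work surface at z = 0. Lengths are in mm, angles in rad, forces in N, time in s.
With the tool pointing down it reaches from about 375 to 900 mm from the base axis. Payload 3.1 kg.
Tool frame: the origin (TCP) lies at the very end of the fingers, on their centre line; the grasp point (between the pads) lies 19 mm behind it (tcp_to_grasp is the distance from the TCP to the grasp point, in mm); y points along the fingers, z is the direction in which the jaws open and shut, and the axes are right-handed (so a half turn about y gives the same grasp; the last joint's range is limited). The gripper opens to 85 mm and grips with 20 to 120 N. Pads are 22 mm wide; open, the fingers measure 114 mm over their backs; the gripper's body (76 mm by 85 mm) begins 54 mm behind the grasp point. The pads swing forward as they close: fully open they stand 13 mm farther back than shut.
Start: joints at [-1.383, 0.527, 1.433, -0, 1.181, -0.178], TCP at [224.165, -583.393, 231.31] pointing down, gripper open.
Joint ranges: [-3.08, 3.08], [-0.75, 2.2], [0.22, 2.44], [-1.43, 4.57], [0, 2.65], [-2.85, 2.85]. Speed limits (rad/s): [2.79, 2.79, 3.14, 3.14, 3.14, 3.14].

### API

Orientations are given as a rotation vector (axis times angle).
In Python, from cell import sense, grab_frame, camera_params, hand_in, tcp_to_grasp gives the robot as it stands.
- The arm moves only by the shell command python3 -m pendant 'ROWS' [FORCE]. ROWS is JSON, a list that holds one entry, the list of rows, each a list of 7 numbers: the shift along the tool's x, y, z in cm, then the turn, a rotation vector about the tool's x, y, z in rad, then the finger opening in cm, from 0 to 8.54. A call has 1 to 5 rows; each row shifts and turns the commanded pose from where the row before left it, along the tool's axes as they then stand; what a row does not reach is not made up. A row lasts 1/12 s, in which the tool goes at most 41.7 mm and 7.16 degrees, less where a joint would pass 70% of its speed; a pose out of reach is approached as far as the arm can. A call with a gripper value outside its range is refused whole. The fingers move at their own pace and stop on an object; FORCE is the grip in N (left out, the last holds). Time passes only in rows, so rows that do not move let the fingers close. It gives the time, the measured TCP pose, the force and the opening at its end, in the units of the state.
- sense(): the state, without advancing time (a new reading comes with each control period).
- grab_frame(name): name is "scene" or "side" or "wrist"; returns the picture (480x640x3 uint8, red, green, blue); there is no depth.
- camera_params(name): a dict with "fx", "fy", "cx", "cy" (pixels), "T" (4x4, takes a point from camera to world coordinates). Camera axes: x right, y up, looking along -z (the intrinsics and any distortion apply to the point x, -y, -z); pixel columns grow to the right and rows downward; lengths in mm; the calibration is good to about 2 mm. A picture is of the moment at which its call begins: read the wrist's pose just before it. camera_params takes no time and is no camera call; for the wrist camera it gives the pose at the moment of the call.
- hand_in(): hands the job in, once; it reports no verdict.
The state is a dict: "t": time; "joints": joint angles; "joint_vel": joint speeds; "effort": joint torques, N m; "ee_pos": TCP position; "orientation": TCP orientation; "force": force on the tool from outside, world axes, zero at the start; "torque": the same for the moment, N m; "gripper_width": finger opening in mm.
Only numpy, scipy, OpenCV 4.12 (cv2) and the standard library are available. Lean on these libraries where they do the work, as an engineer would, in place of code of your own. Each camera call takes 0.05 s, during which the arm holds its last target.

## Working session

There is one attempt and no reset: what is moved stays moved. The work goes in short steps, Python scripts to look and compute and a shell command to move; the robot and the scene stay as the last step left them, time stands still between calls to the robot, and variables do not carry over. Pictures are saved under pics/ and viewed, and the job is handed in when it is done.

```bash
ls; mkdir -p pics; python3 - <<'E'
from cell import *
import cv2
print(sense()); print(tcp_to_grasp)
for n in ["scene","side","wrist"]:
    p=camera_params(n); print(n,p)
    cv2.imwrite(f"pics/{n}0.png",grab_frame(n)[:,:,::-1])
E
```

```text
pics
{'t': 0.0, 'joints': array([-1.38252321e+00,  5.28483765e-01,  1.43389540e+00, -5.71850859e-06,
        1.18135332e+00, -1.78470945e-01]), 'joint_vel': array([-0.00149421,  0.00023545, -0.0013234 , -0.00081184,  0.00046649,
        0.00158347]), 'effort': array([-9.60859688e-04, -4.42351878e+01, -1.78025508e+01, -2.99094054e-04,
        8.47911928e-03,  9.90312515e-06]), 'ee_pos': array([ 224.02106888, -582.72229769,  230.32497499]), 'orientation': array([-0.37487658,  2.02348404, -2.01908519]), 'force': array([-0.08161241,  0.98437971,  0.25400489]), 'torque': array([ 0.01319973, -0.09266329,  0.02742108]), 'gripper_width': 85.02255426696102}
18.700000000000003
scene {'fx': 439.32446874279816, 'fy': 439.32446874279816, 'cx': 326.60384773247563, 'cy': 239.30785015753347, 'T': array([[-8.66601378e-01,  3.55559558e-01, -3.50113485e-01,
         1.85912484e+02],
       [-4.98865265e-01, -6.33689671e-01,  5.91245168e-01,
         6.16328552e+02],
       [-1.16404286e-02,  6.87033333e-01,  7.26532656e-01,
         7.79581354e+02],
       [ 0.00000000e+00,  0.00000000e+00,  0.00000000
[... 245 characters left out ...]
754554e-03, -4.54894531e-01,  8.90542681e-01,
         1.07612114e+03],
       [ 2.16453260e-02,  8.90357471e-01,  4.54747241e-01,
         6.19785011e+02],
       [ 0.00000000e+00,  0.00000000e+00,  0.00000000e+00,
         1.00000000e+00]])}
wrist {'fx': 366.48327743836484, 'fy': 366.48327743836484, 'cx': 322.1302606240733, 'cy': 236.01659699133054, 'T': array([[ 3.58130857e-01,  8.98982486e-01,  2.52136429e-01,
         2.89683130e+02],
       [-9.33668065e-01,  3.45546012e-01,  9.41376530e-02,
        -5.59694527e+02],
       [-2.49663623e-03, -2.69125330e-01,  9.63101928e-01,
         3.73717581e+02],
       [ 0.00000000e+00,  0.00000000e+00,  0.00000000e+00,
         1.00000000e+00]])}
```

View pics/scene0.png

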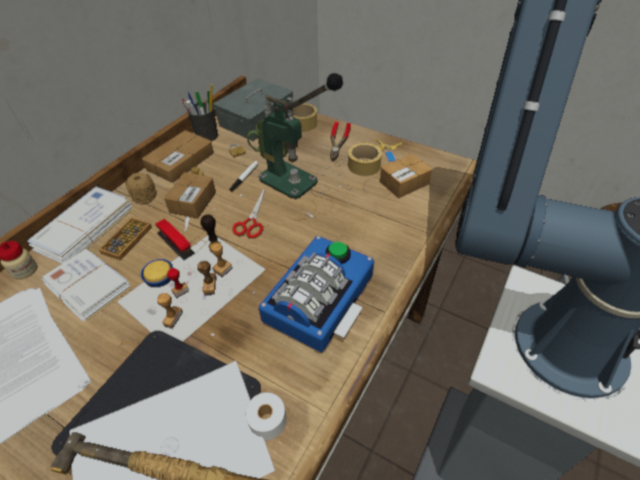

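View pics/side0.png

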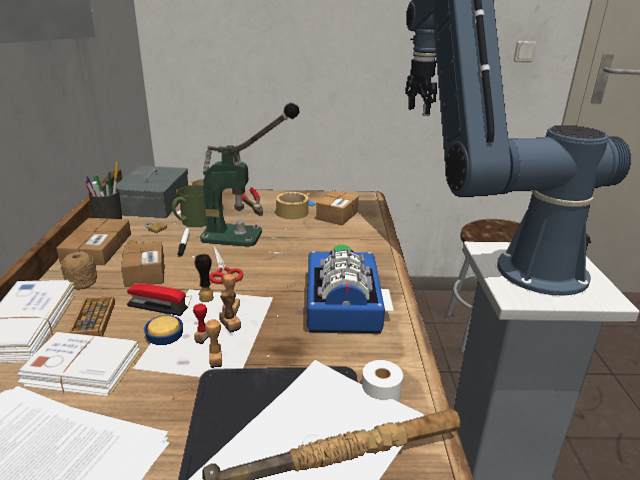

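View pics/wrist0.png

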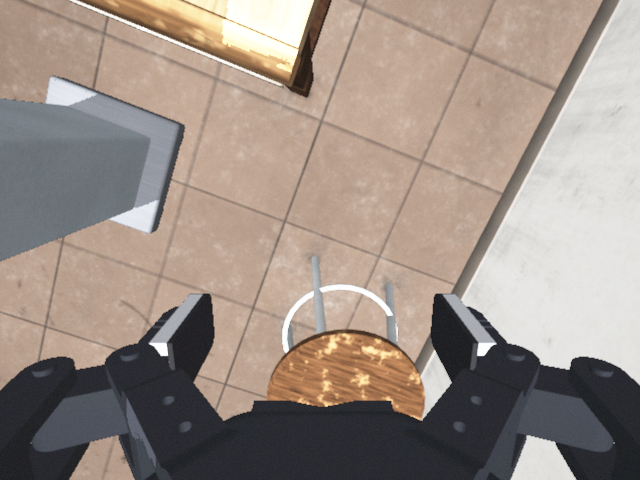

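The scene view shows the unit at about (318,290) with the green button at (340,250). In the side view it's at about (345,290). I'll zoom in and measure it.

```bash
cat > h.py <<'E'
import numpy as np, cv2
from cell import *
def ray(P,u,v):
    d=np.array([(u-P['cx'])/P['fx'],-(v-P['cy'])/P['fy'],-1.0]); T=P['T']
    return T[:3,3],T[:3,:3]@d
def onz(P,u,v,z):
    o,d=ray(P,u,v); return o+d*(z-o[2])/d[2]
def proj(P,X):
    c=P['T'][:3,:3].T@(np.asarray(X,float)-P['T'][:3,3]); return np.array([P['cx']+P['fx']*c[0]/-c[2],P['cy']-P['fy']*c[1]/-c[2]])
def tri(PL):
    A=np.zeros((3,3));b=np.zeros(3)
    for P,u,v in PL:
        o,d=ray(P,u,v);d=d/np.linalg.norm(d);M=np.eye(3)-np.outer(d,d);A+=M;b+=M@o
    return np.linalg.solve(A,b)
def crop(img,x0,y0,x1,y1,s): return cv2.resize(img[y0:y1,x0:x1],None,fx=s,fy=s,interpolation=cv2.INTER_CUBIC)
E
python3 - <<'E'
from h import *
L=[]
for n,b in [("scene",(250,225,390,355)),("side",(295,235,400,340))]:
    im=cv2.imread(f"pics/{n}0.png"); P=camera_params(n)
    hsv=cv2.cvtColor(im,cv2.COLOR_BGR2HSV)
    x0,y0,x1,y1=b
    m=cv2.inRange(hsv,(50,120,40),(80,255,255)); mm=np.zeros_like(m); mm[y0:y1,x0:x1]=m[y0:y1,x0:x1]
    ys,xs=np.nonzero(mm); print(n,"green",xs.mean(),ys.mean(),xs.min(),xs.max(),ys.min(),ys.max(),len(xs))
    for z in (70,76,80): print(z,onz(P,xs.mean(),ys.mean(),z).round(1))
    L.append((P,xs.mean(),ys.mean()))
    bl=cv2.inRange(hsv,(100,120,30),(125,255,255)); bb=np.zeros_like(bl); bb[y0:y1,x0:x1]=bl[y0:y1,x0:x1]
    c=max(cv2.findContours(bb,0,2)[0],key=cv2.contourArea)
    h=cv2.convexHull(c); a=cv2.approxPolyDP(h,3,True)[:,0]; print(a.tolist())
    for q in a: print(q, onz(P,*q,64).round(1), onz(P,*q,0).round(1))
    cv2.imwrite(f"pics/{n}0z.png",crop(im,x0,y0,x1,y1,5))
print(tri(L))
E
```

```text
scene green 337.85714285714283 249.67460317460316 328 347 242 258 252
70 [491.   53.8  70. ]
76 [488.5  58.5  76. ]
80 [486.7  61.7  80. ]
[[315, 238], [372, 260], [369, 278], [322, 350], [263, 321], [259, 308]]
[315 238] [555.5  43.3  64. ] [588.6  -8.    0. ]
[372 260] [415.5  39.3  64. ] [436.  -12.3   0. ]
[369 278] [399.4  86.5  64. ] [418.5  39.1   0. ]
[322 350] [400.4 277.2  64. ] [419.6 246.8   0. ]
[263 321] [529.6 279.6  64. ] [560.3 249.5   0. ]
[259 308] [553.8 259.1  64. ] [586.7 227.2   0. ]
side green 340.5593220338983 247.4406779661017 334 350 245 250 59
70 [491.2  25.7  70. ]
76 [491.9  37.2  76. ]
80 [492.4  44.8  80. ]
[[310, 253], [373, 255], [384, 309], [379, 331], [309, 329]]
[310 253] [560.9  44.1  64. ] [561.6 -74.8   0. ]
[373 255] [418.5  48.2  64. ] [402.7 -70.2   0. ]
[384 309] [418.1 262.1  64. ] [402.3 168.4   0. ]
[379 331] [434.9 331.   64. ] [421.  245.2   0. ]
[309 329] [559.1 328.5  64. ] [559.5 242.4   0. ]
[489.63530652  61.32196977  84.73125428]
```

View pics/scene0z.png

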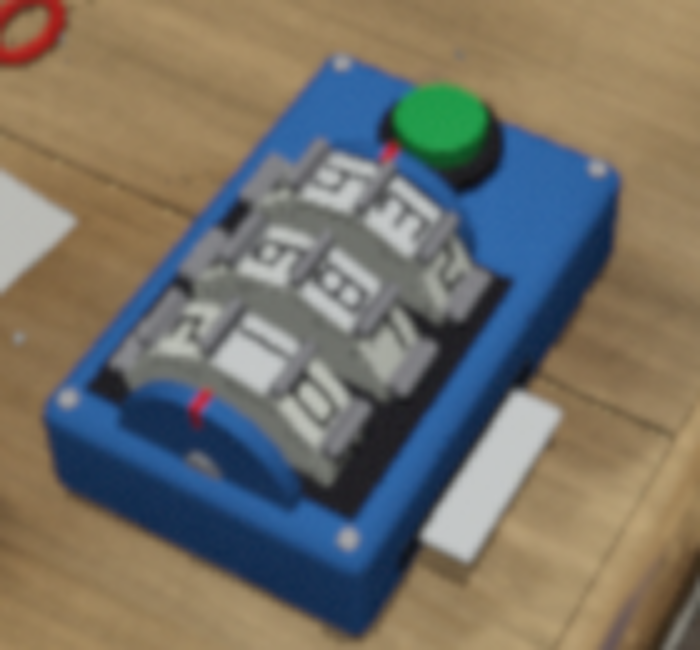

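View pics/side0z.png

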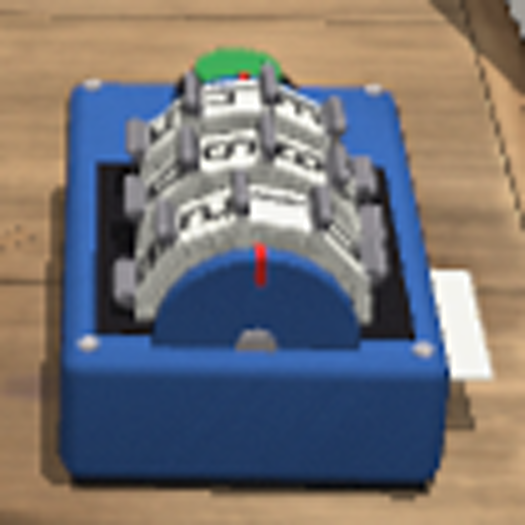

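```bash
python3 - <<'E'
from h import *
from scipy.spatial.transform import Rotation as R
s=sense(); M=R.from_rotvec(s['orientation']).as_matrix(); print(M.round(3))
P=camera_params("scene")
for q in [(288,182),(335,82),(290,100),(430,170),(365,158),(268,410)]: print(q,onz(P,*q,0).round(0),onz(P,*q,200).round(0))
# screws, scene crop px/5+offset ; top z=64
for n,o,pts in [("scene",(250,225),[(341,63),(597,168),(69,399),(348,539)]),("side",(295,235),[(92,85),(374,90),(88,343),(422,349)])]:
    P=camera_params(n)
    X=[onz(P,o[0]+a/5,o[1]+b/5,64) for a,b in pts]; print(n,np.round(X,1), np.mean(X,0).round(1))
    for a,b in ((1,0),(3,2)): d=X[b]-X[a]; print("xdir",np.degrees(np.arctan2(d[1],d[0])).round(2),np.linalg.norm(d))
    for a,b in ((0,2),(1,3)): d=X[b]-X[a]; print("ydir",np.degrees(np.arctan2(-d[0],d[1])).round(2),np.linalg.norm(d))
E
```

```text
[[-0.933 -0.     0.359]
 [-0.359  0.002 -0.933]
 [-0.    -1.    -0.002]]
(288, 182) [ 765. -156.    0.] [617.  42. 200.]
(335, 82) [ 933. -726.    0.] [ 742. -382.  200.]
(290, 100) [1007. -536.    0.] [ 797. -241.  200.]
(430, 170) [ 440. -399.    0.] [ 375. -139.  200.]
(365, 158) [ 628. -360.    0.] [ 514. -110.  200.]
(268, 410) [443. 397.   0.] [377. 454. 200.]
scene [[549.9  38.7  64. ]
 [422.   38.4  64. ]
 [550.1 248.3  64. ]
 [422.3 248.6  64. ]] [486.1 143.5  64. ]
xdir 0.1 127.83748447009052
xdir -0.11 127.74416189068934
ydir -0.05 209.64763197708285
ydir -0.07 210.12643704427646
side [[553.3  39.   64. ]
 [424.9  38.9  64. ]
 [553.3 248.   64. ]
 [425.4 248.2  64. ]] [489.2 143.5  64. ]
xdir 0.04 128.37599258474438
xdir -0.11 127.98605990201328
ydir -0.02 208.991166208967
ydir -0.13 209.32713365436865
```

```bash
python3 -m pendant '[[[0,-3.3,0,0,0.122,0,0],[0,-3.3,0,0,0.122,0,0],[0,-3.3,0,0,0.1225,0,0],[-2,0,-3.4,0,0,0,0],[-2,0,-3.4,0,0,0,0]]]' && python3 -m pendant '[[[-2,0,-3.4,0,0,0,0],[-2,0,-3.4,0,0,0,0],[-2,0,-3.4,0,0,0,0],[-2,0,-3.4,0,0,0,0],[-2,0,-3.4,0,0,0,0]]]'; python3 -c "
from h import *
print(tri([(camera_params('scene'),335,82),(camera_params('side'),291,110)]))"
```

```text
t: 0.57
ee_pos: [264.0, -517.4, 332.6]
orientation: [-0.006, -2.214, 2.227]
force: [1.5, 0.4, -0.1]
gripper_width: 25.9
t: 0.98
ee_pos: [364.5, -343.4, 330.1]
orientation: [-0.0, -2.222, 2.221]
force: [-0.0, -0.9, 0.2]
gripper_width: -0.1
[ 610.43013965 -144.07956188  340.03132958]
```

```bash
python3 -m pendant '[[[-0.6,0,-4,0,0,0,0],[-0.6,0,-4,0,0,0,0],[-0.6,0,-4,0,0,0,0],[-0.6,0,-4,0,0,0,0],[-0.6,0,-4,0,0,0,0]]]' && python3 -m pendant '[[[-0.6,0,-4,0,0,0,0],[-0.6,0,-4,0,0,0,0],[-0.6,0,-4,0,0,0,0],[-0.6,0,-4,0,0,0,0],[-0.6,0,-4,0,0,0,0]]]' && python3 -m pendant '[[[-0.6,0,-4,0,0,0,0],[0,0,-4,0,0,0,0],[0,0,0,0,0,0,0]]]'; python3 - <<'E'
from h import *
s=sense();print(s['ee_pos'],s['joints']);P=camera_params("wrist");print(P['T'].round(3))
cv2.imwrite("pics/w1.png",grab_frame("wrist")[:,:,::-1])
E
```

```text
t: 1.4
ee_pos: [393.7, -143.3, 330.2]
orientation: [-0.0, -2.222, 2.221]
force: [0.6, 0.1, -0.1]
gripper_width: -0.1
t: 1.82
ee_pos: [423.6, 56.7, 330.4]
orientation: [0.0, 2.221, -2.221]
force: [0.8, -0.4, -0.0]
gripper_width: 0.2
t: 2.07
ee_pos: [428.9, 141.0, 330.2]
orientation: [-0.01, 2.221, -2.213]
force: [0.7, -0.9, 0.7]
gripper_width: 0.3
[428.93739502 141.00499745 330.21418569] [0.06668582 0.16813537 1.70924549 0.00391962 1.26427306 1.62780167]
[[ 8.00000e-03  9.63000e-01  2.70000e-01  4.99099e+02]
 [-1.00000e+00  9.00000e-03 -2.00000e-03  1.39979e+02]
 [-4.00000e-03 -2.70000e-01  9.63000e-01  4.73470e+02]
 [ 0.00000e+00  0.00000e+00  0.00000e+00  1.00000e+00]]
```

View pics/w1.png

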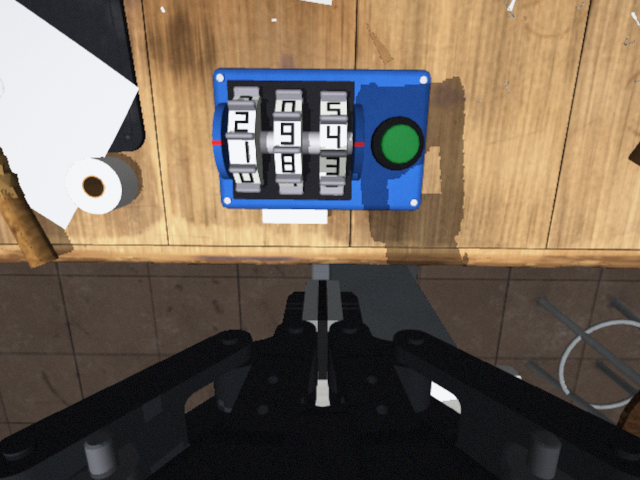

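The wrist camera sees the whole unit from nearly overhead. The screws are at (220,78), (423,80), (228,201) and (413,202), the red marks at (216,144) and (358,144), and the button at (398,143).

```bash
python3 - <<'E'
from h import *
im=cv2.imread("pics/w1.png"); P=camera_params("wrist")
print("tcp px",proj(P,sense()['ee_pos']))
cv2.imwrite("pics/w1z.png",crop(im,205,60,365,180,5))
hsv=cv2.cvtColor(im,cv2.COLOR_BGR2HSV)
red=cv2.inRange(hsv,(0,130,80),(8,255,255))|cv2.inRange(hsv,(172,130,80),(180,255,255))
red[:60]=0;red[210:]=0
n,l,st,c=cv2.connectedComponentsWithStats(red)
for i in range(1,n):
    if st[i,4]>5: print("red",c[i],st[i],onz(P,*c[i],105).round(1))
g=cv2.inRange(hsv,(50,120,40),(85,255,255)); ys,xs=np.nonzero(g); print("btn",xs.mean(),ys.mean(),onz(P,xs.mean(),ys.mean(),80).round(1),onz(P,xs.mean(),ys.mean(),85).round(1), (xs.max()-xs.min()))
X=[onz(P,*q,64) for q in [(220,78),(423,80),(228,201),(413,202)]]; print(np.round(X,1),np.mean(X,0))
E
```

```text
tcp px [319.78466091 303.48732801]
red [216.5 142.5] [212 141  10   4  40] [489.8 240.5 105. ]
red [358.38709677 143.93548387] [354 142  10   4  31] [489.4 102.3 105. ]
btn 399.432 143.436 [489.5  57.2  80. ] [489.6  58.2  85. ] 39
[[553.5 243.8  64. ]
 [553.   33.6  64. ]
 [424.7 243.6  64. ]
 [425.1  34.5  64. ]] [489.05561314 138.88178668  64.        ]
```

View pics/w1z.png

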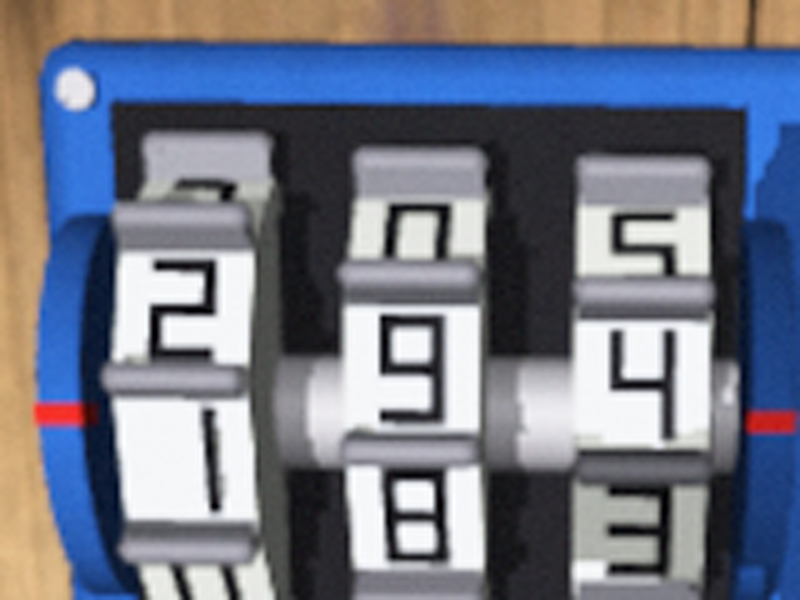

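```bash
cat > look.py <<'E'
from h import *
import sys
nm=sys.argv[1]
P=camera_params("wrist"); im=grab_frame("wrist")[:,:,::-1].copy(); cv2.imwrite(f"pics/{nm}.png",im)
s=sense();print(s['t'],s['ee_pos'].round(1),np.abs(s['joint_vel']).max().round(4))
hsv=cv2.cvtColor(im,cv2.COLOR_BGR2HSV)
red=cv2.inRange(hsv,(0,130,80),(8,255,255))|cv2.inRange(hsv,(172,130,80),(180,255,255))
n,l,st,c=cv2.connectedComponentsWithStats(red)
for i in range(1,n):
    X=onz(P,*c[i],105)
    if st[i,4]>15 and abs(X[0]-489)<20 and 50<X[1]<280: print("red",c[i].round(1),X.round(1))
g=cv2.inRange(hsv,(50,120,40),(85,255,255)); ys,xs=np.nonzero(g)
if len(xs)>200: print("btn",xs.mean(),ys.mean(),onz(P,xs.mean(),ys.mean(),80).round(1))
a=proj(P,(545,250,64));b=proj(P,(435,95,64))
x0,x1=sorted([int(a[0]),int(b[0])]);y0,y1=sorted([int(a[1]),int(b[1])])
x0=max(x0,0);y0=max(y0,0);x1=min(x1,640);y1=min(y1,480)
sc=min(5,800//(x1-x0),600//(y1-y0)); print("crop",x0,y0,sc)
cv2.imwrite(f"pics/{nm}z.png",crop(im,x0,y0,x1,y1,sc))
import pickle;pickle.dump((P,x0,y0,sc),open(f"{nm}.pkl","wb"))
E
python3 look.py w2
```

```text
2.1667 [429.3 136.1 330. ] 0.0649
red [212.4 142.5] [489.7 244.6 105. ]
red [354.4 143.9] [489.4 106.2 105. ]
btn 395.6528332003192 143.31125299281723 [489.6  61.2  80. ]
crop 214 86 5
```

View pics/w2z.png

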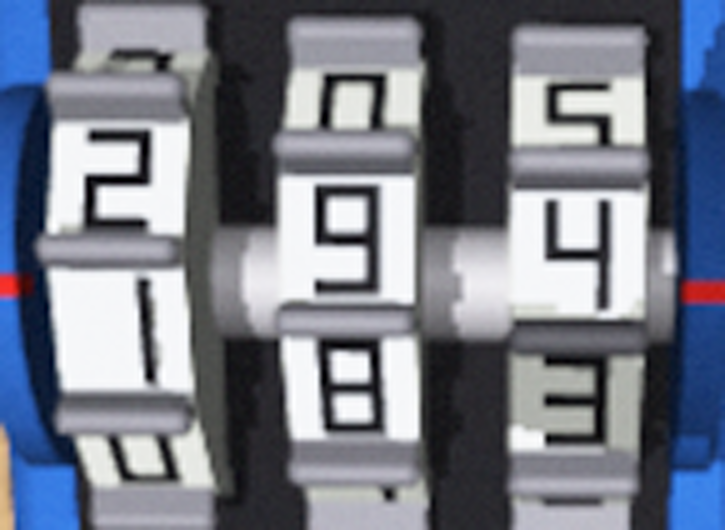

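The crop shows the left wheel with 1 just in front of the marks, the middle with 9 near the top, and the right with 4 near the top. The rib rows for the three wheels are about 95/250/412, 150/320/462 and 165/335/470. I'll turn these into angles.

```bash
cat > ang.py <<'E'
from h import *
import pickle
def ang(nm,ribs,ax=489.5,r=54.5):
    P,x0,y0,sc=pickle.load(open(nm+".pkl","rb"))
    for w,pts in ribs.items():
        out=[]
        for (u,v) in pts:
            o,d=ray(P,x0+u/sc,y0+v/sc)
            # cylinder about axle along y
            ox,oz=o[0]-ax,o[2]-65; a=d[0]**2+d[2]**2;b=2*(ox*d[0]+oz*d[2]);c=ox*ox+oz*oz-r*r
            t=(-b-np.sqrt(b*b-4*a*c))/(2*a); X=o+t*d
            out.append(round(float(np.degrees(np.arctan2(X[0]-ax,X[2]-65))),1))
        print(w,out,"mod36:",[round((x+18)%36,1) for x in out])
E
python3 - <<'E'
from ang import ang
ang("w2",{"L":[(115,93),(110,250),(122,414)],"M":[(345,150),(345,320),(355,462)],"R":[(578,167),(578,335),(580,470)]})
E
```

```text
L [40.2, 7.0, -26.2] mod36: [22.2, 25.0, 27.8]
M [27.2, -6.1, -38.2] mod36: [9.2, 11.9, 15.8]
R [24.0, -8.7, -40.1] mod36: [6.0, 9.3, 13.9]
```

```bash
python3 -m pendant '[[[-0.9,3.2,-0.98,0,0,0,0],[-0.9,3.2,-0.98,0,0,0,0],[-0.9,3.2,-0.98,0,0,0,0],[-0.8,3.2,-0.99,0,0,0,0],[0,3.2,0,0,0,0,0]]]'; python3 -m pendant '[[[0,0,0,0,0,0,0]]]';  python3 look.py w3; python3 -c "
from h import *;print(repr(sense()))"|head -12
```

```text
t: 2.58
ee_pos: [467.5, 173.3, 169.2]
orientation: [0.006, 2.221, -2.22]
force: [1.1, -1.2, 0.0]
gripper_width: 0.0
t: 2.67
ee_pos: [461.4, 171.8, 165.1]
orientation: [0.012, -2.212, 2.217]
force: [-1.0, -0.2, 0.2]
gripper_width: -0.3
2.7167 [462.7 172.  167.7] 0.0737
red [190.4 209.1] [489.8 244.8 105. ]
red [438. 209.] [489.5 105.3 105. ]
btn 497.0745978924015 200.68996117581807 [489.3  60.4  80. ]
crop 195 109 3
{'t': 2.7167, 'joints': array([ 1.29409739e-01,  4.51386099e-01,  1.81633985e+00, -5.54043456e-04,
        8.82671738e-01,  1.70245321e+00]), 'joint_vel': array([ 0.00479077, -0.07366117, -0.0543808 ,  0.00155304,  0.0216068 ,
        0.00281417]), 'effort': array([ 5.98126394e-02, -3.36632717e+01, -1.23055485e+01,  6.78874436e-03,
       -1.58002842e-01, -1.94080860e-05]), 'ee_pos': array([462.6759932 , 172.01920671, 167.70660762]), 'orientation': array([ 0.00751418, -2.21441198,  2.21788887]), 'force': array([-0.01259753, -0.3997893 ,  0.46676749]), 'torque': array([-0.04372685, -0.03455401, -0.00252097]), 'gripper_width': -0.6322982139328622}
```

View pics/w3.png

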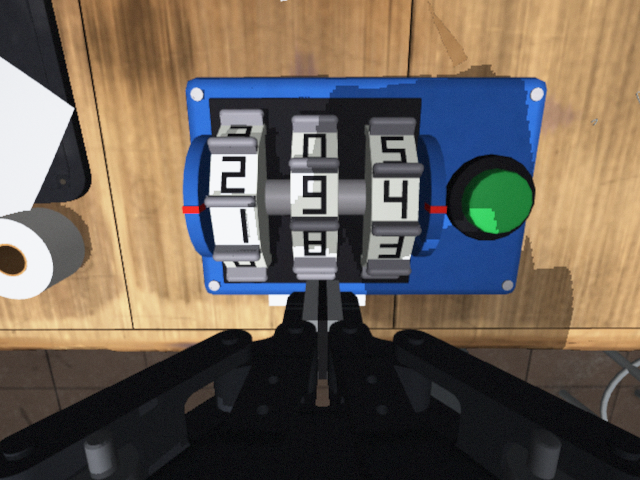

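```bash
python3 -m pendant '[[[0,2,-0.3,0,0,0,0],[0,1.8,0,0,0,0,0],[0,1.4,0,0,0,0,0],[0,0,0,0,0,0,0],[0,0,0,0,0,0,0]]]';  python3 look.py w4; python3 -c "
from h import *;cv2.imwrite('pics/s4.png',crop(grab_frame('side'),295,215,425,315,5)[:,:,::-1]);s=sense();print(s['ee_pos'],s['force'])"
```

```text
t: 3.13
ee_pos: [465.9, 176.1, 119.8]
orientation: [0.003, 2.221, -2.221]
force: [0.3, 0.8, 0.3]
gripper_width: -0.0
3.1833 [466.3 176.4 120.1] 0.0088
red [474.7 240.2] [489.7 106.5 105. ]
red [169.2 240.3] [489.9 243.8 105. ]
btn 544.9453237410072 227.02859712230216 [489.4  60.3  80. ]
crop 177 115 2
[466.39610309 176.56196205 120.26144547] [ 0.03600558 -0.15488718  0.51798194]
```

View pics/w4.png

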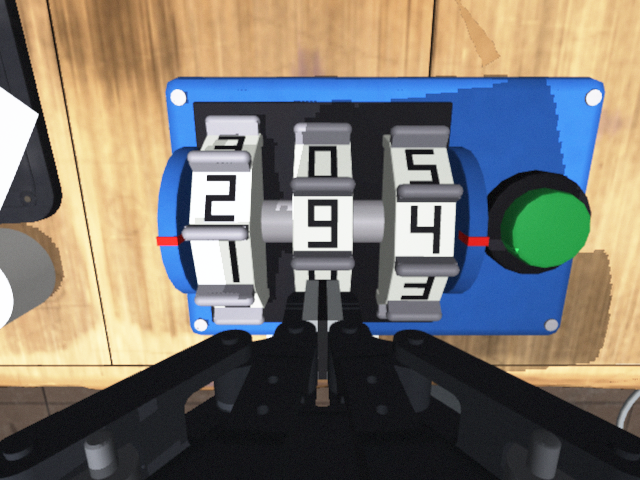

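View pics/s4.png

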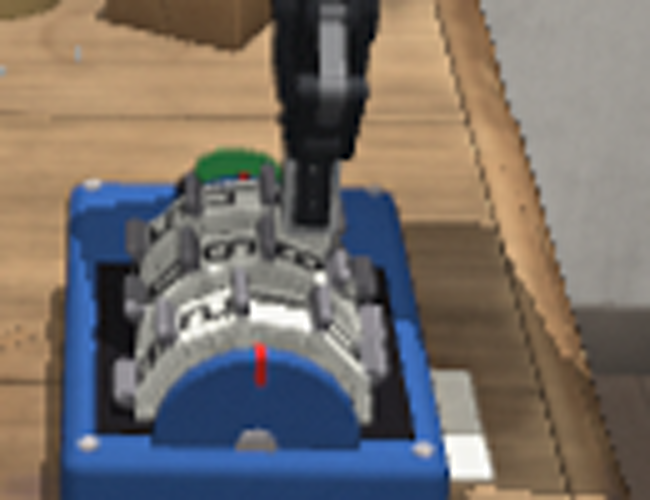

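The side view shows the fingertip over the 8 face of the middle wheel, in front of the 9/8 rib. I'll lower it and push in +x.

```bash
python3 -m pendant '[[[0,0.65,0,0,0,0,0],[-0.5,0,0,0,0,0,0],[-0.5,0,0,0,0,0,0],[-0.5,0,0,0,0,0,0],[-0.5,0,0,0,0,0,0]]]';python3 -m pendant '[[[-0.35,0,0,0,0,0,0],[0,0,0,0,0,0,0],[0,0,0,0,0,0,0]]]';  python3 look.py w5; python3 -c "
from h import *;s=sense();print(s['ee_pos'],s['force'])"
```

```text
t: 3.65
ee_pos: [484.7, 176.9, 111.7]
orientation: [0.003, -2.22, 2.221]
force: [-2.4, -0.6, -1.4]
gripper_width: -0.1
t: 3.9
ee_pos: [489.4, 177.1, 111.8]
orientation: [0.002, 2.221, -2.22]
force: [0.2, -1.1, 0.3]
gripper_width: 0.2
3.95 [489.4 177.1 111.9] 0.0032
red [170.5 295.5] [490.  243.7 105. ]
red [477.4 295.8] [489.9 106.9 105. ]
btn 548.6437232524964 276.5515335235378 [489.   60.2  80. ]
crop 178 163 2
[489.4222494  177.0937418  111.86270045] [-0.09807625  1.04522823  0.30634079]
```

View pics/w5.png

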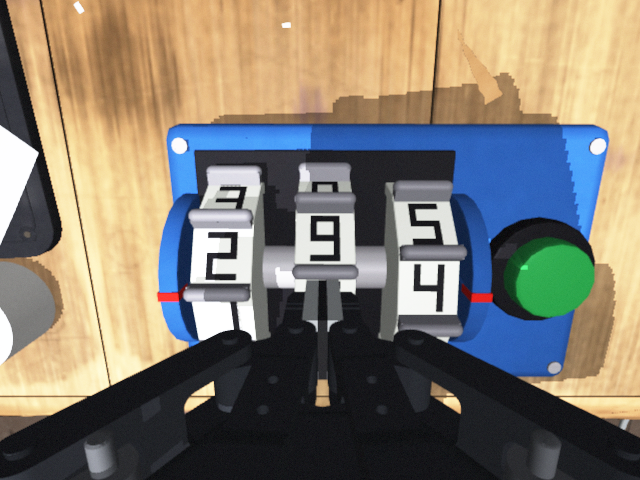

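```bash
python3 - <<'E'
from ang import ang
import pickle
P,x0,y0,sc=pickle.load(open("w5.pkl","rb"));pickle.dump((P,0,0,1),open("w5f.pkl","wb"))
ang("w5f",{"L":[(220,217),(218,294)],"M":[(325,203),(325,271)],"R":[(430,253),(430,326)]})
E
```

```text
L [41.9, 8.1] mod36: [23.9, 26.1]
M [49.4, 17.9] mod36: [31.4, 35.9]
R [25.5, -7.0] mod36: [7.5, 11.0]
```

```bash
python3 -m pendant '[[[0,-1.8,0.15,0,0,0,0],[0,0,0,0,0,0,0],[1.8,0,0,0,0,0,0],[1.65,0,0,0,0,0,0],[0,0,0,0,0,0,0]]]'; python3 -m pendant '[[[0,1.8,0,0,0,0,0],[0,0,0,0,0,0,0]]]'; python3 -m pendant '[[[-0.6,0,0,0,0,0,0],[-0.6,0,0,0,0,0,0],[-0.6,0,0,0,0,0,0],[-0.6,0,0,0,0,0,0],[-0.6,0,0,0,0,0,0]]]';python3 -m pendant '[[[-0.45,0,0,0,0,0,0],[0,0,0,0,0,0,0],[0,0,0,0,0,0,0]]]';  python3 look.py w6; python3 -c "
from h import *;s=sense();print(s['ee_pos'],s['force'])"
```

```text
t: 4.37
ee_pos: [450.3, 175.4, 129.5]
orientation: [0.005, -2.219, 2.22]
force: [-0.4, -0.1, -0.6]
gripper_width: -0.4
t: 4.53
ee_pos: [454.0, 175.4, 110.5]
orientation: [0.001, -2.221, 2.221]
force: [-0.7, -0.2, -0.8]
gripper_width: 0.2
t: 4.95
ee_pos: [484.6, 175.5, 111.9]
orientation: [0.0, -2.221, 2.221]
force: [-2.7, -0.7, -1.3]
gripper_width: 0.1
t: 5.2
ee_pos: [490.1, 175.5, 112.0]
orientation: [0.003, 2.22, -2.22]
force: [0.4, -0.1, -0.7]
gripper_width: -0.2
5.25 [489.8 175.6 112.1] 0.0066
red [167.1 296.7] [490.  243.8 105. ]
red [473.6 297. ] [489.9 106.9 105. ]
btn 545.0269010043041 277.66266140602585 [489.   60.3  80. ]
crop 175 164 2
[489.83176909 175.56584657 112.06632852] [-0.6504553  -0.52881694  0.58340079]
```

View pics/w6.png

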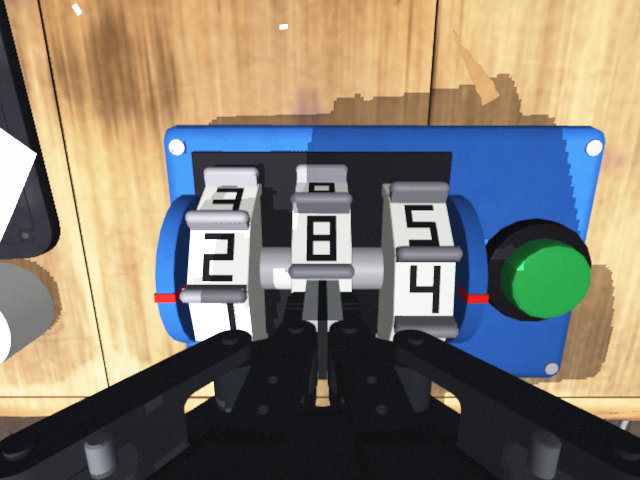

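```bash
python3 -m pendant '[[[0,-2.3,0,0,0,0,0],[0,0,0,0,0,0,0],[1.4,0,2.2,0,0,0,0],[1.25,0,2.2,0,0,0,0],[0,0,0,0,0,0,0]]]'; python3 -m pendant '[[[0,0,0,0,0,0,0],[0,2.3,0,0,0,0,0],[0,0,0,0,0,0,0]]]'; python3 -m pendant '[[[-0.55,0,0,0,0,0,0],[-0.55,0,0,0,0,0,0],[-0.55,0,0,0,0,0,0],[-0.5,0,0,0,0,0,0],[-0.5,0,0,0,0,0,0]]]';python3 -m pendant '[[[0,0,0,0,0,0,0],[0,0,0,0,0,0,0]]]';  python3 look.py w7; python3 -c "
from h import *;s=sense();print(s['ee_pos'],s['force'])"
```

```text
t: 5.67
ee_pos: [459.2, 129.4, 134.6]
orientation: [0.002, -2.218, 2.221]
force: [-0.1, 0.2, 0.2]
gripper_width: 0.1
t: 5.92
ee_pos: [461.7, 131.8, 110.2]
orientation: [0.002, -2.221, 2.22]
force: [-1.0, 0.6, -0.2]
gripper_width: 0.1
t: 6.33
ee_pos: [488.6, 131.7, 111.9]
orientation: [0.002, -2.221, 2.221]
force: [-2.4, -0.5, -0.9]
gripper_width: 0.2
t: 6.5
ee_pos: [490.1, 131.5, 112.2]
orientation: [0.003, 2.22, -2.22]
force: [0.2, 0.3, -0.9]
gripper_width: 0.3
6.55 [489.9 131.5 112.2] 0.0069
red [377.2 297.7] [489.4 105.9 105. ]
red [ 62.8 297.5] [489.5 246.5 105. ]
btn 457.9171092564492 277.8772761760243 [488.9  60.8  80. ]
crop 90 164 2
[489.91392864 131.48078663 112.22569088] [-0.17088017  0.0947387  -0.24875601]
```

View pics/w7.png

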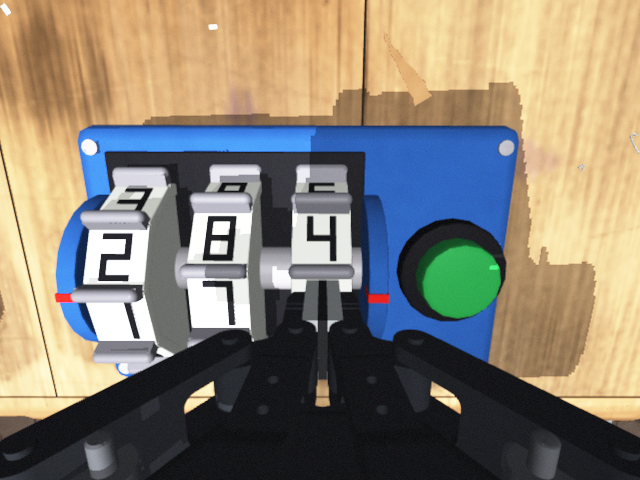

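Middle reads 7, and the right wheel now has 3 under the finger with its rib at row 271. I'll make the second right stroke.

```bash
python3 -m pendant '[[[0,-1.9,0,0,0,0,0],[0,0,0,0,0,0,0],[1.8,0,0,0,0,0,0],[1.75,0,0,0,0,0,0],[0,0,0,0,0,0,0]]]'; python3 -m pendant '[[[0,1.9,0,0,0,0,0],[0,0,0,0,0,0,0]]]'; python3 -m pendant '[[[-0.6,0,0,0,0,0,0],[-0.6,0,0,0,0,0,0],[-0.6,0,0,0,0,0,0],[-0.6,0,0,0,0,0,0],[-0.6,0,0,0,0,0,0]]]';python3 -m pendant '[[[-0.55,0,0,0,0,0,0],[0,0,0,0,0,0,0],[0,0,0,0,0,0,0]]]';  python3 look.py w8; python3 -c "
from h import *;s=sense();print(s['ee_pos'],s['force'])"
```

```text
t: 6.97
ee_pos: [449.0, 131.5, 130.5]
orientation: [0.006, -2.219, 2.22]
force: [-1.4, -0.4, -0.3]
gripper_width: -0.4
t: 7.13
ee_pos: [453.0, 131.3, 110.5]
orientation: [0.001, -2.221, 2.221]
force: [-0.2, 0.4, -0.4]
gripper_width: 0.0
t: 7.55
ee_pos: [483.7, 131.5, 112.0]
orientation: [-0.0, 2.221, -2.221]
force: [-2.3, 0.1, -1.1]
gripper_width: 0.0
t: 7.8
ee_pos: [490.2, 131.5, 112.0]
orientation: [0.003, 2.22, -2.22]
force: [0.1, -0.3, -0.5]
gripper_width: -0.4
7.85 [489.9 131.5 112. ] 0.0095
red [377.1 298.1] [489.4 105.9 105. ]
red [ 62.7 298.1] [489.4 246.5 105. ]
btn 457.9529033478343 278.0792509930017 [488.9  60.8  80. ]
crop 89 164 2
[489.89531452 131.48091453 112.04713198] [ 0.55721328 -0.00782795 -0.4395559 ]
```

View pics/w8.png

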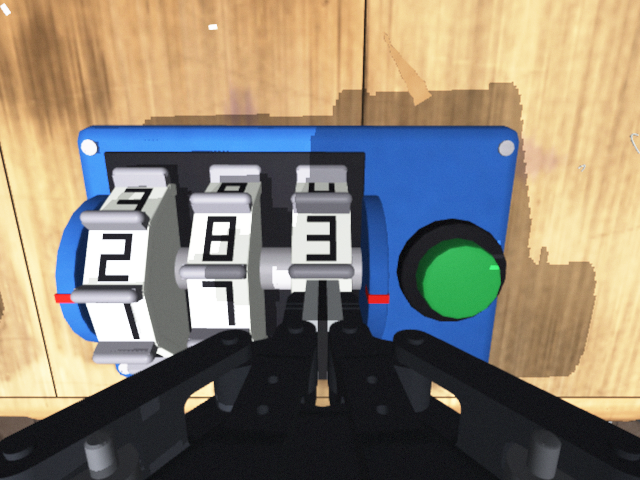

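```bash
python3 -m pendant '[[[0,-2.3,0,0,0,0,0],[0,0,0,0,0,0,0],[-0.9,0,-3,0,0,0,0],[-0.9,0,-3,0,0,0,0],[-0.8,0,-2.8,0,0,0,0]]]'; python3 -m pendant '[[[0,0,0,0,0,0,0],[0,0,0,0,0,0,0],[0,2.3,0,0,0,0,0],[0,0,0,0,0,0,0]]]'; python3 -m pendant '[[[0.55,0,0,0,0,0,0],[0.55,0,0,0,0,0,0],[0.55,0,0,0,0,0,0],[0.5,0,0,0,0,0,0],[0.45,0,0,0,0,0,0]]]';python3 -m pendant '[[[0,0,0,0,0,0,0],[0,0,0,0,0,0,0]]]';  python3 look.py w9; python3 -c "
from h import *;s=sense();print(s['ee_pos'],s['force'])"
```

```text
t: 8.27
ee_pos: [515.7, 220.5, 135.2]
orientation: [0.004, 2.221, -2.22]
force: [0.3, -0.1, -0.3]
gripper_width: -0.3
t: 8.6
ee_pos: [512.0, 218.3, 109.3]
orientation: [0.006, -2.217, 2.22]
force: [-0.9, 0.5, -0.9]
gripper_width: 0.2
t: 9.02
ee_pos: [488.7, 219.3, 112.6]
orientation: [0.003, 2.221, -2.22]
force: [3.2, -0.1, -0.5]
gripper_width: -0.0
t: 9.18
ee_pos: [487.5, 219.5, 112.2]
orientation: [0.002, -2.221, 2.221]
force: [-0.4, -0.3, 0.9]
gripper_width: -0.1
9.2333 [487.6 219.6 112. ] 0.0061
red [263.8 292.3] [489.4 244.5 105. ]
red [577.8 292.8] [489.2 104.7 105. ]
btn 617.5043926083005 272.85671008785215 [488.9  67.5  80. ]
crop 260 158 2
[487.57109048 219.56211715 112.04053441] [-0.3437182  -0.54535847 -0.38487027]
```

View pics/w9.png

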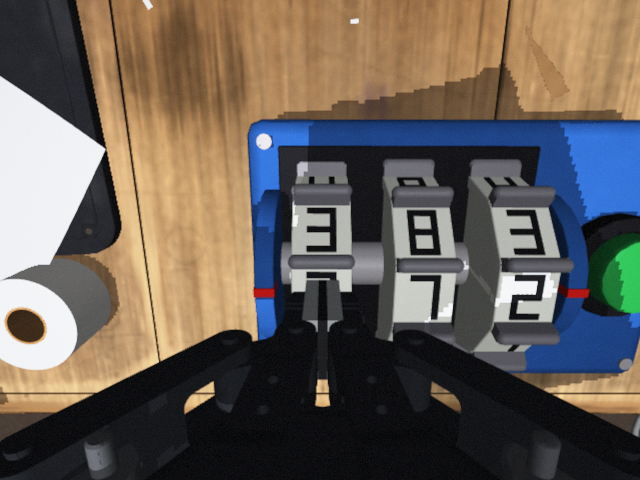

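```bash
python3 -m pendant '[[[0,-2,0,0,0,0,0],[0,0,0,0,0,0,0],[-1.9,0,0,0,0,0,0],[-1.9,0,0,0,0,0,0],[0,0,0,0,0,0,0]]]'; python3 -m pendant '[[[0,0,0,0,0,0,0],[0,2,0,0,0,0,0],[0,0,0,0,0,0,0]]]'; python3 -m pendant '[[[0.6,0,0,0,0,0,0],[0.6,0,0,0,0,0,0],[0.6,0,0,0,0,0,0],[0.6,0,0,0,0,0,0],[0.6,0,0,0,0,0,0]]]';python3 -m pendant '[[[0.6,0,0,0,0,0,0],[0.25,0,0,0,0,0,0],[0,0,0,0,0,0,0]]]';  python3 look.py w10; python3 -c "
from h import *;s=sense();print(s['ee_pos'],s['force'])"
```

```text
t: 9.65
ee_pos: [530.6, 219.7, 132.1]
orientation: [0.007, 2.22, -2.218]
force: [1.2, -0.4, 0.1]
gripper_width: 0.1
t: 9.9
ee_pos: [522.8, 219.0, 109.1]
orientation: [0.009, -2.216, 2.219]
force: [-1.0, 0.8, -0.7]
gripper_width: -0.0
t: 10.32
ee_pos: [496.6, 219.8, 112.9]
orientation: [0.003, 2.221, -2.219]
force: [2.0, 0.4, 1.9]
gripper_width: -0.2
t: 10.57
ee_pos: [486.1, 219.5, 111.6]
orientation: [0.004, -2.22, 2.221]
force: [0.8, 0.0, -0.1]
gripper_width: -0.0
10.6167 [486.2 219.4 111.5] 0.0086
red [263.3 289.7] [489.5 244.6 105. ]
red [579.3 290.5] [489.1 104.6 105. ]
btn 618.1234452736319 270.58053482587064 [488.9  67.9  80. ]
crop 260 155 2
[486.18873829 219.38592285 111.51241613] [0.22231455 0.19061376 0.14170648]
```

View pics/w10.png

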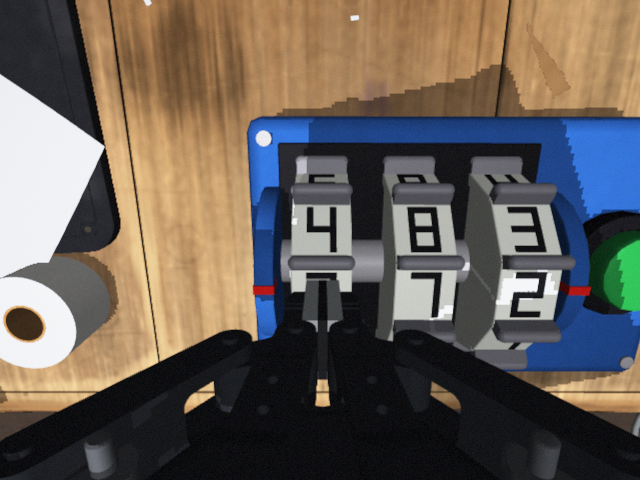

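```bash
python3 -m pendant '[[[0,-2,0,0,0,0,0],[0,0,0,0,0,0,0],[-1.9,0,0,0,0,0,0],[-1.8,0,0,0,0,0,0],[0,0,0,0,0,0,0]]]'; python3 -m pendant '[[[0,0,0,0,0,0,0],[0,1.9,0,0,0,0,0],[0,0,0,0,0,0,0]]]'; python3 -m pendant '[[[0.6,0,0,0,0,0,0],[0.6,0,0,0,0,0,0],[0.6,0,0,0,0,0,0],[0.6,0,0,0,0,0,0],[0.6,0,0,0,0,0,0]]]';python3 -m pendant '[[[0.6,0,0,0,0,0,0],[0.1,0,0,0,0,0,0],[0,0,0,0,0,0,0]]]';  python3 look.py w11; python3 -c "
from h import *;s=sense();print(s['ee_pos'],s['force'])"
```

```text
t: 11.03
ee_pos: [528.4, 219.4, 131.7]
orientation: [0.005, 2.22, -2.219]
force: [0.7, -0.5, -0.1]
gripper_width: 0.1
t: 11.28
ee_pos: [521.1, 218.8, 110.1]
orientation: [0.009, -2.216, 2.219]
force: [-0.9, -0.3, -0.9]
gripper_width: 0.1
t: 11.7
ee_pos: [495.1, 219.8, 113.8]
orientation: [0.002, 2.221, -2.219]
force: [2.6, 0.3, 1.7]
gripper_width: 0.1
t: 11.95
ee_pos: [486.2, 219.5, 112.6]
orientation: [0.004, -2.22, 2.221]
force: [-0.1, 0.0, -0.1]
gripper_width: 0.1
12.0 [486.3 219.4 112.5] 0.007
red [263.7 289. ] [489.5 244.6 105. ]
red [577.5 289.6] [489.2 104.7 105. ]
btn 617.2651469706059 269.9643071385723 [488.9  67.5  80. ]
crop 260 155 2
[486.31359677 219.4098825  112.52932085] [-1.04895856  0.03951639 -0.86909431]
```

```bash
python3 -m pendant '[[[0,-2.5,0,0,0,0,0],[0,-4,0.5,0,0,0,0],[0.2,-4,2.5,0,0,0,0],[0.2,-4,2.5,0,0,0,0],[0.2,-2,1.5,0,0,0,0]]]';python3 -m pendant '[[[2,0,0,0,0,0,0],[3,0,0,0,0,0,0],[0,0,0,0,0,0,0],[0,0,0,0,0,0,0],[0,0,0,0,0,0,0]]]';  python3 look.py w12
```

```text
t: 12.42
ee_pos: [482.8, 154.3, 271.6]
orientation: [0.002, 2.22, -2.22]
force: [1.5, -0.0, -0.1]
gripper_width: -0.4
t: 12.83
ee_pos: [432.5, 155.4, 268.4]
orientation: [-0.001, 2.221, -2.221]
force: [0.5, -0.2, -0.0]
gripper_width: 0.1
12.8833 [433.  155.4 268.3] 0.0142
red [211.4 149.6] [489.8 244.7 105. ]
red [381.7 150. ] [489.5 105.9 105. ]
btn 428.29887640449437 148.53314606741574 [489.6  60.9  80. ]
crop 213 83 4
```

View pics/w12.png

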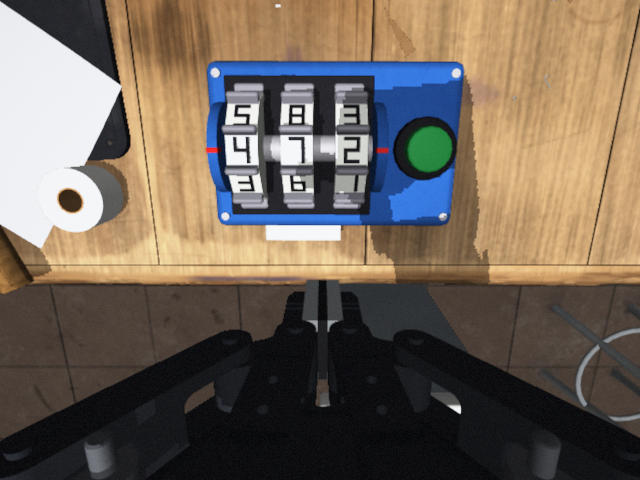

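View pics/w12z.png

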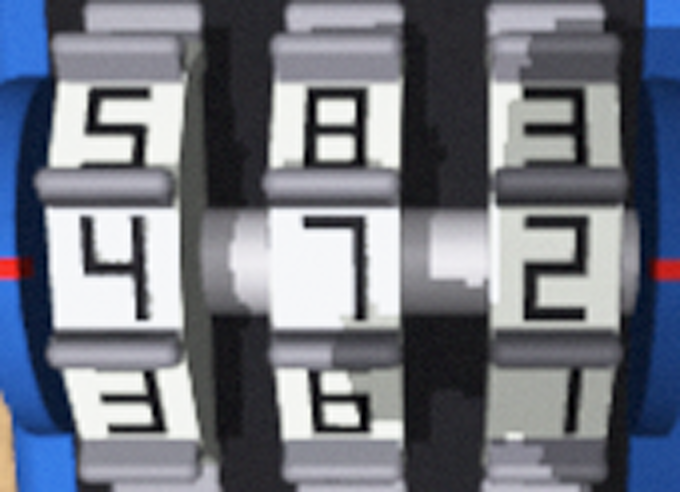

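Reads 4 7 2. The ribs straddle the marks (row 268) at rows 186 and 348. I'll work out the angles from the rib pairs.

```bash
python3 - <<'E'
from ang import ang
import pickle
from h import *
R={"L":[(103,186),(115,348)],"M":[(333,187),(337,349)],"R":[(560,186),(556,349)]}
for r in (53,56): ang("w12",R,r=r)
P,x0,y0,sc=pickle.load(open("w12.pkl","rb"))
# predicted rib crest pixels (crop) for perfect setting
for ax in (488.5,489.5):
  for y in (219.4,175.4,131.4):
    print(ax,y,[((proj(P,(ax+54.5*np.sin(a),y,65+54.5*np.cos(a)))-[x0,y0])*sc).round(0).tolist() for a in np.radians([54,18,-18,-54])])
E
```

```text
L [17.5, -16.6] mod36: [35.5, 1.4]
M [17.3, -16.8] mod36: [35.3, 1.2]
R [17.5, -16.8] mod36: [35.5, 1.2]
L [16.5, -15.3] mod36: [34.5, 2.7]
M [16.3, -15.6] mod36: [34.3, 2.4]
R [16.5, -15.6] mod36: [34.5, 2.4]
488.5 219.4 [[113.0, 46.0], [100.0, 186.0], [111.0, 362.0], [138.0, 479.0]]
488.5 175.4 [[332.0, 46.0], [328.0, 186.0], [331.0, 362.0], [340.0, 479.0]]
488.5 131.4 [[551.0, 46.0], [556.0, 186.0], [552.0, 362.0], [542.0, 479.0]]
489.5 219.4 [[113.0, 41.0], [100.0, 181.0], [110.0, 357.0], [137.0, 475.0]]
489.5 175.4 [[332.0, 41.0], [328.0, 181.0], [331.0, 357.0], [340.0, 475.0]]
489.5 131.4 [[551.0, 41.0], [556.0, 181.0], [552.0, 357.0], [543.0, 475.0]]
```

All three are within about 1° of square. Before the button press I'll check the gripper's breadth near the fingertips in the scene view.

```bash
python3 - <<'E'
from h import *
s=sense();p=s['ee_pos'];P=camera_params("scene");im=grab_frame("scene")[:,:,::-1].copy()
cv2.imwrite("pics/s12.png",im)
for h in (0,45,75):
  for dy in (-50,-30,0,30,50):
    q=proj(P,p+[0,dy,h]); cv2.circle(im,tuple(int(round(v)) for v in q),1,(0,0,255),-1)
c=proj(P,p+[0,0,50]).astype(int); print(c)
cv2.imwrite("pics/s12z.png",crop(im,c[0]-70,c[1]-60,c[0]+70,c[1]+60,5))
E
```

```text
[340 199]
```

View pics/s12z.png

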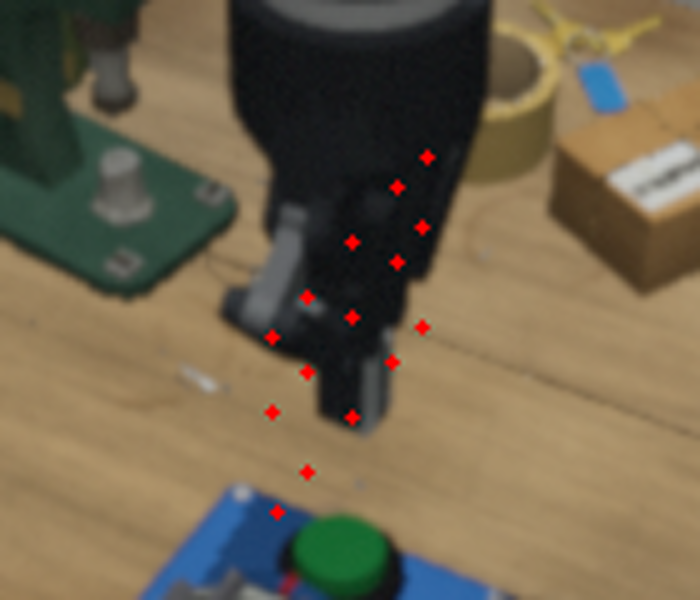

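```bash
python3 -m pendant '[[[-1.4,0,2.4,0,0,0,0],[-1.4,0,2.4,0,0,0,0],[-1.4,0,2.4,0,0,0,0],[-1.4,0,2.4,0,0,0,0],[0,3.5,0,0,0,0,0]]]'; python3 -m pendant '[[[0,3.5,0,0,0,0,0],[0,3.5,0,0,0,0,0],[0,3.5,0,0,0,0,0],[0,2.5,0,0,0,0,0],[0,0,0,0,0,0,0]]]';python3 -m pendant '[[[0,0,0,0,0,0,0],[0,0,0,0,0,0,0]]]';  python3 look.py w13; python3 -c "
from h import *;s=sense();print(s['ee_pos'],s['force']);cv2.imwrite('pics/s13.png',crop(grab_frame('scene'),250,180,390,300,5)[:,:,::-1])"
```

```text
t: 13.35
ee_pos: [498.2, 55.0, 238.2]
orientation: [0.024, 2.209, -2.218]
force: [2.0, 0.5, -0.6]
gripper_width: -0.4
t: 13.77
ee_pos: [485.7, 59.4, 98.5]
orientation: [0.012, -2.217, 2.215]
force: [0.3, 0.2, 0.5]
gripper_width: -0.3
t: 13.93
ee_pos: [489.9, 59.2, 104.1]
orientation: [0.002, 2.22, -2.221]
force: [-0.2, -0.0, -0.3]
gripper_width: -0.1
13.9833 [490.2  59.3 104.8] 0.0211
red [213.3 304.7] [489.7 104.6 105. ]
btn 311.2277535780958 270.1300560049782 [495.9  63.6  80. ]
crop 0 165 3
[490.16744257  59.25014134 104.76683112] [0.91933432 0.21141617 0.90393691]
```

View pics/w13.png

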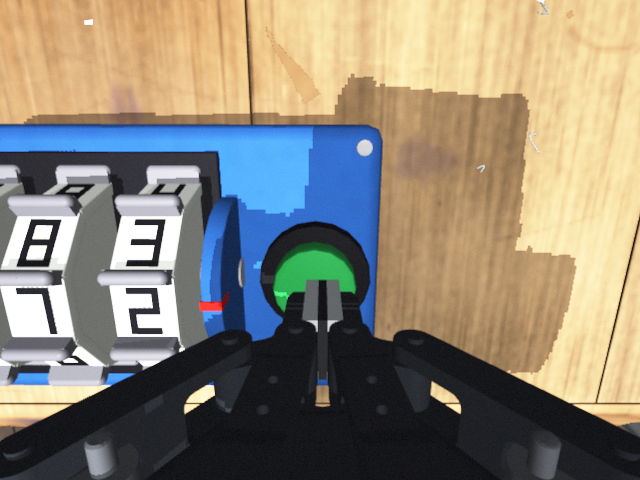

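View pics/s13.png

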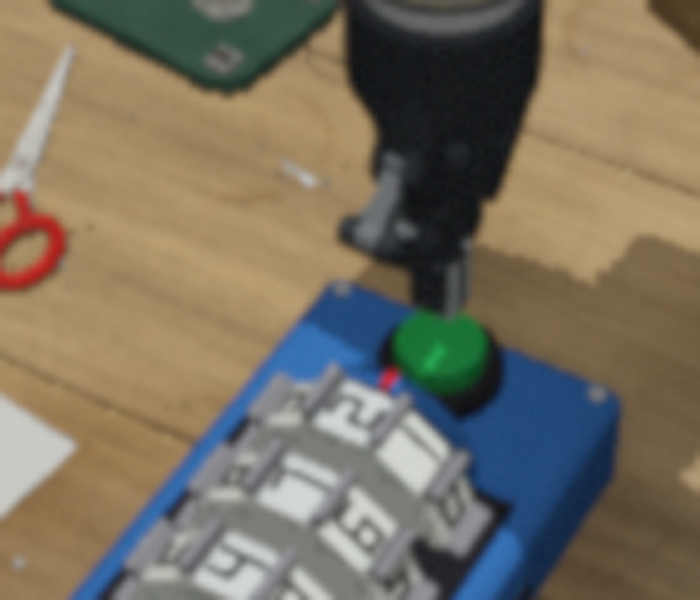

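```bash
python3 -m pendant '[[[0,0.6,0,0,0,0,0],[0,0.6,0,0,0,0,0],[0,0,0,0,0,0,0],[0,0,0,0,0,0,0]]]'; for i in 1; do python3 -m pendant '[[[0,0.3,0,0,0,0,0],[0,0.3,0,0,0,0,0],[0,0,0,0,0,0,0],[0,0,0,0,0,0,0]]]'; done
```

```text
t: 14.37
ee_pos: [488.3, 59.4, 91.4]
orientation: [-0.001, 2.221, -2.221]
force: [-0.2, 0.4, -0.1]
gripper_width: -0.0
t: 14.7
ee_pos: [488.8, 59.3, 85.4]
orientation: [0.0, 2.221, -2.221]
force: [0.5, 0.6, 1.5]
gripper_width: 0.2
```

```bash
python3 -m pendant '[[[0,0.2,0,0,0,0,0],[0,0.2,0,0,0,0,0],[0,0,0,0,0,0,0],[0,0,0,0,0,0,0]]]'; python3 -m pendant '[[[0,0.2,0,0,0,0,0],[0,0.1,0,0,0,0,0],[0,0,0,0,0,0,0],[0,0,0,0,0,0,0]]]'
```

```text
t: 15.03
ee_pos: [488.7, 59.4, 81.5]
orientation: [0.0, 2.221, -2.221]
force: [-0.3, -0.0, 4.2]
gripper_width: -0.2
t: 15.37
ee_pos: [488.8, 59.3, 79.8]
orientation: [0.001, 2.22, -2.221]
force: [-1.8, 0.2, 16.1]
gripper_width: -0.0
```

The travel has stopped at z≈80 with the force jumping to 16 N, so the button is bottomed out. I'll confirm with a touch more, then release.

```bash
python3 -m pendant '[[[0,0.1,0,0,0,0,0],[0,0,0,0,0,0,0]]]'; python3 -m pendant '[[[0,-0.6,0,0,0,0,0],[0,-1,0,0,0,0,0],[0,-2,0,0,0,0,0],[0,-3,0,0,0,0,0],[0,-3,0,0,0,0,0]]]'; python3 -m pendant '[[[0,-3,0,0,0,0,0],[0,-3,0,0,0,0,0],[1.5,-1,-2.5,0,0,0,0],[1.5,0,-2.5,0,0,0,0],[1.5,0,-2.5,0,0,0,0]]]'; python3 -m pendant '[[[0.7,0,-2,0,0,0,0],[0,0,0,0,0,0,0],[0,0,0,0,0,0,0],[0,0,0,0,0,0,0]]]'; python3 look.py w14;python3 -c "
from h import *;s=sense();print(s['ee_pos'],s['force']);cv2.imwrite('pics/s14.png',grab_frame('scene')[:,:,::-1])"
```

```text
t: 15.53
ee_pos: [488.8, 59.3, 79.7]
orientation: [0.001, 2.22, -2.221]
force: [-3.8, 0.2, 23.1]
gripper_width: -0.2
t: 15.95
ee_pos: [486.8, 59.4, 173.5]
orientation: [0.005, -2.22, 2.219]
force: [0.9, -0.6, 0.0]
gripper_width: -0.7
t: 16.37
ee_pos: [442.9, 134.8, 244.4]
orientation: [-0.003, -2.221, 2.221]
force: [0.0, 0.1, -1.0]
gripper_width: 0.1
t: 16.7
ee_pos: [436.4, 154.0, 243.3]
orientation: [-0.001, 2.221, -2.222]
force: [0.1, -0.4, -0.2]
gripper_width: 0.1
16.75 [436.7 153.7 243.2] 0.012
red [200.  156.1] [490.  244.8 105. ]
red [385. 157.] [489.4 105.7 105. ]
btn 434.81483276781387 154.81483276781387 [489.7  60.8  80. ]
crop 203 84 4
[436.70245668 153.71503898 243.24878236] [-0.71382041 -0.60558774  0.95492655]
```

View pics/w14.png

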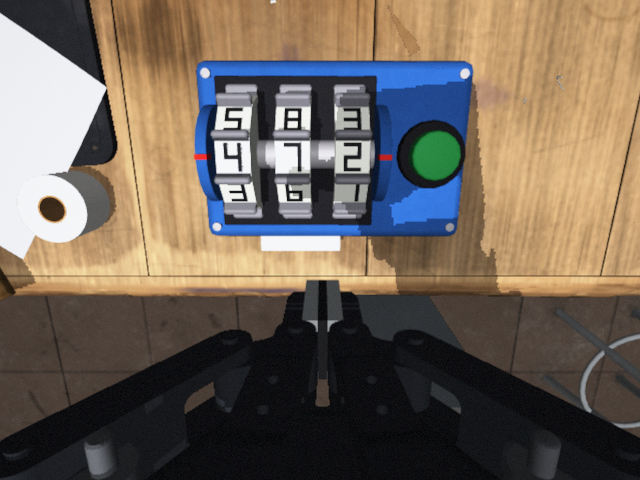

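View pics/w14z.png

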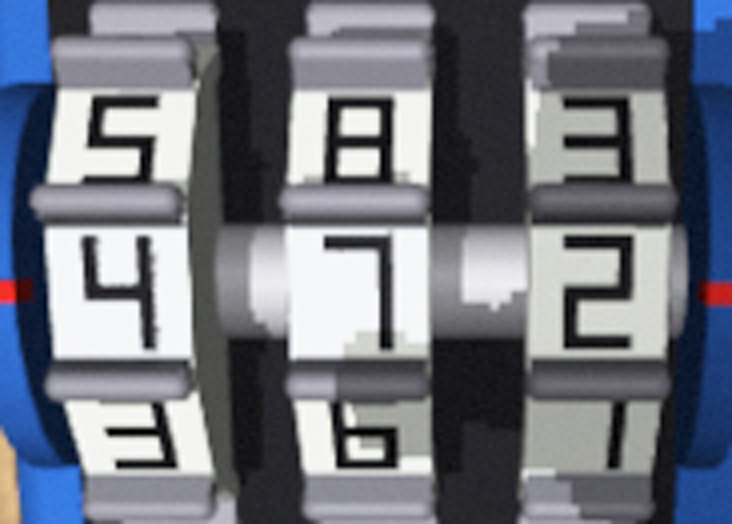

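View pics/s14.png

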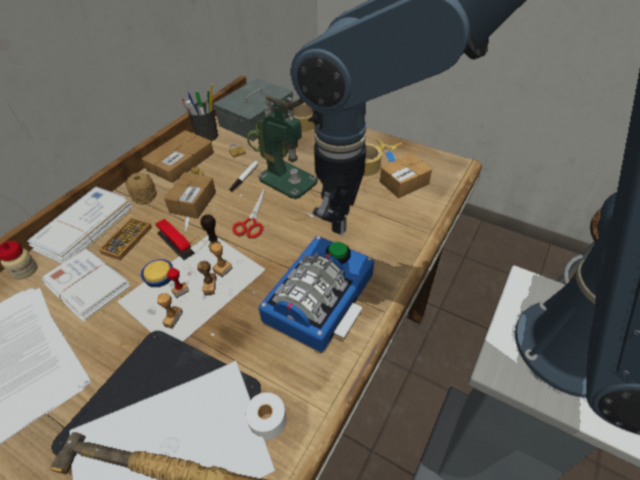

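The wheels read 4 7 2 in line with the marks. The button looks the same as before the press, and the parcel, tape and label roll haven't moved. I'm handing it in.

```bash
python3 -c "
from cell import *
print(hand_in())"
```

```text
the job is handed in; nothing more can be done
None
```

The wheels are set to 4 7 2, the label has been printed, and the job was handed in at about 17 s. With the shut fingertip I pushed the middle and right wheels two strokes each away from the front and the left wheel three strokes toward it. I then pressed the green button at its centre.

- **Wheels:** before the press, all three digits measured about 0.4° off square, and the axle position adds about ±1° of uncertainty. A picture after the press shows them unchanged and in line with the red marks.
- **Button:** it took about 4 N on the way down, then stopped dead at 16 to 23 N, so it was fully down. Afterwards it looked the same as before the press, so it came back up. I judged that from the picture, as button travel can't be read directly.
- **Bystanders:** the parcel, tape and label roll look undisturbed in the last scene picture, and the arm was clear of everything at hand-in.
- **Disagreements:** the cameras differed by 1 to 3 mm on the unit's x position (486 to 490 mm), and I used 489.5 mm. The left wheel needed the tip about 3 mm further forward than the other two, so I set it from the pictures.

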